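# Sort mixer worms by thread pitch on a notched gauge

## Robot

A 6-joint arm with a two-finger parallel gripper is mounted at the origin on the work surface. World frame = base frame: x ahead of the robot, y to its left, z up, the work surface at z = 0. Lengths are in m, angles in rad, forces in N, time in s.
With the tool pointing down it reaches from about 0.275 to 0.825 m from the base axis. Payload 5.2 kg.
Tool frame: the origin (TCP) lies midway between the tips of the shut fingers; the grasp point (between the pads) lies 19 mm behind it (manip.pinch_z is the distance from the TCP to the grasp point, in m); z points along the fingers, y is the line along which they close (so a half turn about z gives the same grasp; the last joint's range is limited). The gripper opens to 93 mm and grips with 3 to 60 N. Pads are 15 mm wide; open, the fingers measure 128 mm over their backs; the gripper's body (75 mm by 188 mm) begins 65 mm behind the grasp point.
Start: joints at [-1.461, 0.259, 1.535, -0, 1.348, -0.203], TCP at [0.169, -0.523, 0.219] pointing down, gripper open.
Joint ranges: [-3.14, 3.14], [-0.91, 2.08], [0.19, 2.58], [-1.22, 4.36], [0.22, 2.71], [-3.12, 3.12]. Speed limits (rad/s): [2.57, 2.57, 3.14, 3.14, 3.14, 3.14].

## Interface

Orientations are given as a rotation vector (axis times angle).
In Python, from station import manip gives the robot as it stands. The module is installed in compiled form; this text tells all that it offers.
- The arm moves only by the tool play_rows, never from a script. Its argument "targets" is a list of rows, each an object with "hand": the opening in per cent of the stroke, from 0 (shut) to 100 (fully open); "delta_pos": the shift along the world's x, y, z in mm, a list of three; "rotation": the turn, a rotation vector about the world's x, y, z in degrees, a list of three. In form: [{"hand": hand, "delta_pos": [tx, ty, tz], "rotation": [ax, ay, az]}, ...]. A call has 1 to 10 rows; each row shifts and turns the commanded pose from where the row before left it; what a row does not reach is not made up. A row lasts 1/8 s, in which the tool goes at most 62.5 mm and 10.7 degrees, less where a joint would pass 70% of its speed; a pose out of reach is approached as far as the arm can. A call with a gripper value outside its range is refused whole. The fingers move at their own pace and stop on an object; "force" is the grip in N (left out, the last holds). Time passes only in rows, so rows that do not move let the fingers close. It gives the time, the measured TCP pose, the force, the opening and the grip force at its end, in the units of the state.
- manip.state(): the state, without advancing time (a new reading comes with each control period).
- manip.capture(name): name is "scene" or "top" or "wrist"; returns the picture (400x640x3 uint8, blue, green, red); there is no depth.
- manip.camera_info(name): a dict with "intrinsics" (3x3 intrinsics, pixels), "extrinsics" (4x4, takes a point from camera to world coordinates). Camera axes: x right, y up, looking along -z (the intrinsics and any distortion apply to the point x, -y, -z); pixel columns grow to the right and rows downward; lengths in m; the calibration is good to about 2 mm. The wrist camera is an equidistant fisheye: a pixel r from the principal point sees the ray r / f radians off the axis. A picture is of the moment at which its call begins: read the wrist's pose just before it. camera_info takes no time and is no camera call; for the wrist camera it gives the pose at the moment of the call.
- manip.finish_job(): hands the job in; it is judged then, once.
The state is a dict: "clock": time; "q": joint angles; "joint_vel": joint speeds; "joint_torque": joint torques, N m; "position": TCP position; "tool_rot": TCP orientation; "wrist_force": force on the tool from outside, world axes, zero at the start; "moment": the same for the moment, N m; "finger_gap": finger opening in m; "finger_force": force on a finger pad.
Only numpy, scipy, OpenCV 4.12 (cv2) and the standard library are available. Lean on these libraries where they do the work, as an engineer would, in place of code of your own. Each camera call takes 0.05 s, during which the arm holds its last target. There are 200 camera calls.

## Task

Sort the three white nylon mixer worms by thread pitch: seat the coarse one fully home in the coarse-toothed nest of the blue gauge and the fine one fully home in the fine-toothed nest, and lay the medium one, which fits neither, in the red tray; it may go there at any point. Once both worms are seated, slide the yellow keeper bar all the way towards the worms, over their ends, and let go. Leave the screwdriver, the bearing and the grease jar where they are.

Things in the scene. Friction and masses are not known exactly. Their poses are not given: they have to be found in the camera images.
- worm_coarse: Coarse worm: 4 ridges 5 mm wide at 18 mm pitch. White nylon, 120 mm long, same from either end. Origin on its axis at mid length, x along the axis. Core 19 mm diameter, ring ridges 30 mm, hex hubs 30 mm across flats at 36-52 mm from the middle, then 16 mm stubs. Lies on a hub flat without rolling, axis 15 mm above the bench. About 90 g; grip it across the ridges at mid length.
- worm_fine: Fine worm: 6 ridges 3.5 mm wide at 12 mm pitch. White nylon, 120 mm long, same from either end. Origin on its axis at mid length, x along the axis. Core 19 mm diameter, ring ridges 30 mm, hex hubs 30 mm across flats at 36-52 mm from the middle, then 16 mm stubs. Lies on a hub flat without rolling, axis 15 mm above the bench. About 90 g; grip it across the ridges at mid length.
- worm_medium: Medium worm, fits neither nest: 4 ridges 4.5 mm wide at 15 mm pitch. White nylon, 120 mm long, same from either end. Origin on its axis at mid length, x along the axis. Core 19 mm diameter, ring ridges 30 mm, hex hubs 30 mm across flats at 36-52 mm from the middle, then 16 mm stubs. Lies on a hub flat without rolling, axis 15 mm above the bench. About 90 g; grip it across the ridges at mid length.
- gauge: Blue gauge plate fixed to the bench, 200 mm along y, 12 mm thick, from 60 mm on its -x side to 105 mm on its +x side. Origin at bench height under the middle of the nests. The two nests stand on it 45 mm either side of the origin in y (which is where varies), both along the gauge's x. The keeper slides at its +x end, which faces the robot.
- nest_coarse: Coarse nest, a steel comb fixed on the gauge with 3 teeth, 7 mm thick, at 18 mm pitch. Each tooth is a V saddle that carries the worm's core between its ridges. Base block 60 mm long (x), 24 mm wide (y), nothing higher than 25 mm, so fingers can pass down beside it towards the gauge plate. Origin under the block on the plate's upper face, 12 mm above the bench; x along the worm's seat.
- nest_coarse_seat (a point): Seat of the coarse nest; the coarse worm has about 3 mm of play either way along it. Point on the axis of a fully seated worm, at its mid length, 37.5 mm above the bench. A worm of the wrong pitch, or of the right pitch but a few mm off along its length, rides on the tooth tops about 6 mm too high.
- nest_fine: Fine nest, a steel comb fixed on the gauge with 5 teeth, 3 mm thick, at 12 mm pitch. Each tooth is a V saddle that carries the worm's core between its ridges. Base block 60 mm long (x), 24 mm wide (y), nothing higher than 25 mm, so fingers can pass down beside it towards the gauge plate. Origin under the block on the plate's upper face, 12 mm above the bench; x along the worm's seat.
- nest_fine_seat (a point): Seat of the fine nest; the fine worm has about 2.7 mm of play either way along it. Point on the axis of a fully seated worm, at its mid length, 37.5 mm above the bench. A worm of the wrong pitch, or of the right pitch but a few mm off along its length, rides on the tooth tops about 6 mm too high.
- keeper (a joint): Slide of the yellow keeper bar, m: 0 open, 0.026 closed over the worms' ends; grows as the bar moves along the gauge's -x, towards the nests. 2 N friction, stays where left. The bar spans both nests (190 mm along y, 24 mm along x, 55.5 to 63.5 mm above the bench). It passes 3 mm over a fully seated worm's hub; a worm sitting too high blocks it; closed, it covers the seats' ends.
- keeper_tab (a point): Black grip tab upright on the middle of the keeper bar, 12 mm thick along the gauge's x, 32 mm along y, from 63.5 to 90.5 mm above the bench. The point is in it, 80 mm above the bench, and moves with the keeper. Pinch it from above across its thickness and drag, or push it. Its axes are the gauge's.
- tray: Red open tray for misfits, fixed to the bench, 190 x 124 x 25 mm (x, y, z), 4 mm walls and floor. Origin under its middle, at bench height; x along its length.
- screwdriver: Loose screwdriver with red handle, 190 mm long, lying on the bench: leave alone.
- bearing: Loose steel bearing ring, 42 mm diameter, 14 mm high, lying on the bench: leave alone. Origin under its middle.
- grease_jar: Loose white jar with blue lid, 60 mm diameter, 75 mm high: leave alone. Origin under its middle.
Things that resemble listed ones, but are neither listed nor needed, are in the scene too. What is shaped like the worm_coarse but green or pink is not meant.

How it is judged:
By the outcome, as a careful person would: the job done as asked, in the order asked, and still so for the second after the job is handed in, with the robot touching nothing.
It also fails if it takes over 72 s, if anything falls off the work surface, if the arm or the gripper's body presses on something with over 40 N, if the wrist force passes 120 N, or if a joint passes its speed limit or range.

## Working session

There is one attempt and no reset: what is moved stays moved. The work goes in short steps, Python scripts to look and compute and a tool call to move; the robot and the scene stay as the last step left them, time stands still between calls to the robot, and variables do not carry over. Pictures are saved under pics/ and viewed, at most 10 in all, crops included, and the job is handed in when it is done.

Besides the shell and the picture viewer there is one more tool, called after "Request:" as name(argument=value, ...) on one line, values as JSON. play_rows: Moves the arm, as the interface text tells. Its arguments: {"type":"object","properties":{"targets":{"type":"array"},"force":{"type":"number"}},"required":["targets"]}

```bash
mkdir -p pics
cat > h.py <<'E'
import numpy as np, cv2
from station import manip
E
python3 - <<'E'
from h import *
for n in ("scene","top"):
    cv2.imwrite(f"pics/{n}0.png",manip.capture(n))
    c=manip.camera_info(n);print(n,{k:np.round(v,4).tolist() if not isinstance(v,str) else v for k,v in c.items()})
s=manip.state();print(s)
E
```

```text
scene {'intrinsics': [[485.6821, 0.0, 317.2355], [0.0, 485.6821, 202.8105], [0.0, 0.0, 1.0]], 'extrinsics': [[0.7922, -0.456, 0.4056, 1.0051], [0.6101, 0.6074, -0.5088, -0.6074], [-0.0143, 0.6505, 0.7594, 0.9049], [0.0, 0.0, 0.0, 1.0]]}
top {'intrinsics': [[396.2364, 0.0, 321.7859], [0.0, 396.2364, 199.3602], [0.0, 0.0, 1.0]], 'extrinsics': [[0.0286, 0.9874, -0.1556, 0.4103], [-0.9996, 0.0276, -0.0085, -0.058], [-0.0041, 0.1558, 0.9878, 0.936], [0.0, 0.0, 0.0, 1.0]]}
{'clock': 0.1, 'q': array([-1.46082132e+00,  2.59251123e-01,  1.53596334e+00, -1.25813683e-05,
        1.34797695e+00, -2.02764783e-01]), 'joint_vel': array([ 0.0003531 , -0.00064953, -0.00313003,  0.00012999,  0.00166934,
       -0.00156469]), 'joint_torque': array([ 2.11650455e-03, -4.38211155e+01, -2.84641010e+01,  7.19266478e-02,
        3.62437614e-02, -5.25260270e-05]), 'position': array([ 0.16919918, -0.52282197,  0.21791519]), 'tool_rot': array([-3.10168366e+00, -4.89006514e-01, -9.71712111e-05]), 'wrist_force': array([0.22285546, 0.44504729, 0.68912991]), 'moment': array([-0.01935873, -0.01571237, -0.06759165]), 'finger_force': 0.0, 'finger_gap': 0.09256641380275905}
```

View pics/top0.png

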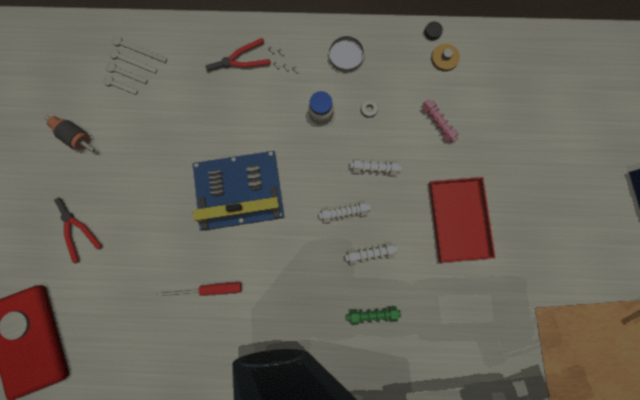

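View pics/scene0.png

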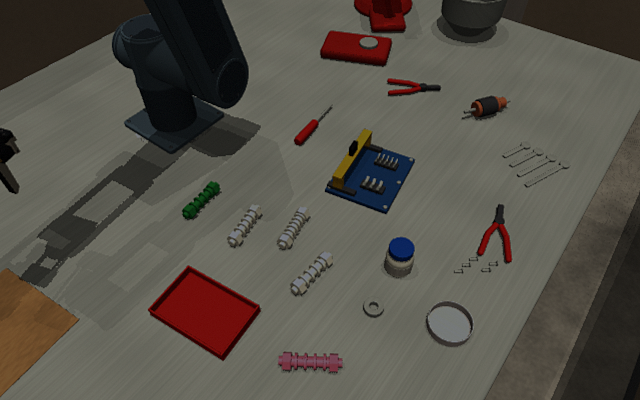

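Top view: white worms at (375,167), (344,211) and (370,253). The gauge is around (238,190), with the keeper tab at about (234,208). The tray is at (461,219). The green (373,315) and pink (440,120) pieces are decoys. I'll enlarge the worms and nests to tell them apart.

Run:
```python
from h import *
t=cv2.imread("pics/top0.png")
a=cv2.resize(t[150:270,310:410],None,fx=5,fy=5,interpolation=cv2.INTER_CUBIC)
b=cv2.resize(t[145:235,185:290],(400,343),interpolation=cv2.INTER_CUBIC)
m=np.zeros((600,800,3),np.uint8);m[:,:400]=cv2.resize(a,(400,480))[:480].repeat(1,0)[:480] if 0 else 0
m[:480,:400]=cv2.resize(a,(400,480));m[:343,400:]=b
s=cv2.imread("pics/scene0.png")
m[345:600,400:800]=cv2.resize(s[195:300,222:342],(400,255),interpolation=cv2.INTER_CUBIC)
cv2.imwrite("pics/crop1.png",np.clip(m*1.3,0,255).astype(np.uint8))
```

```text
(no output)
```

View pics/crop1.png

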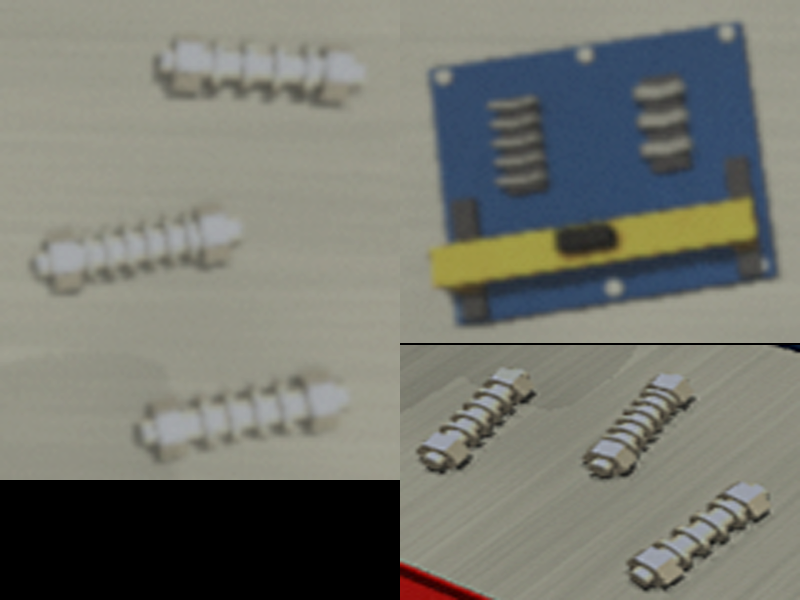

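Crop: the middle worm (344,211) shows 6 tight ridges, so it is the fine one. The far worm (375,167) looks coarse at about 19 mm pitch, and the near one (370,253) looks medium at about 15. In the gauge, the left nest (216,182) has 5 teeth (fine) and the right one (254,177) has 3 (coarse). I'll get rough positions and the wrist camera's mounting, then check from near.

```bash
cat >> h.py <<'E'
from scipy.spatial.transform import Rotation as R
def ray(ci,px,fish=False):
    K=np.array(ci["intrinsics"]);T=np.array(ci["extrinsics"])
    u=(px[0]-K[0,2])/K[0,0];v=(px[1]-K[1,2])/K[1,1]
    if fish:
        r=np.hypot(u,v)+1e-12;d=np.array([u/r*np.sin(r),-v/r*np.sin(r),-np.cos(r)])
    else: d=np.array([u,-v,-1.])
    return T[:3,3],T[:3,:3]@d/np.linalg.norm(d)
def plane(ci,px,z,fish=False):
    o,d=ray(ci,px,fish);return o+d*(z-o[2])/d[2]
def tri(*rs):
    A=0;b=0
    for o,d in rs:
        P=np.eye(3)-np.outer(d,d);A=A+P;b=b+P@o
    x=np.linalg.solve(A,b);return x,[1e3*np.linalg.norm((np.eye(3)-np.outer(d,d))@(x-o)) for o,d in rs]
def project(ci,X,fish=False):
    K=np.array(ci["intrinsics"]);T=np.array(ci["extrinsics"])
    p=T[:3,:3].T@(np.asarray(X)-T[:3,3]);x,y,z=p[0],-p[1],-p[2]
    if fish:
        r=np.hypot(x,y)+1e-12;t=np.arctan2(r,z);return np.array([K[0,0]*x/r*t+K[0,2],K[1,1]*y/r*t+K[1,2]])
    return np.array([K[0,0]*x/z+K[0,2],K[1,1]*y/z+K[1,2]])
E
python3 - <<'E'
from h import *
c=manip.camera_info("top");w=manip.camera_info("wrist");s=manip.state()
for n,p,z in [("far",(375,167),.015),("mid",(344,211),.015),("near",(370,253),.015),("tab",(234,208),.09),("fine nest",(216,183),.03),("coarse n",(254,177),.03),("tray",(461,219),.01),("jar",(320,105),.07),("bearing",(369,109),0),("drv",(220,289),.01)]:
    print(n,np.round(plane(c,p,z),3))
Rt=R.from_rotvec(s["tool_rot"]).as_matrix();T=w["extrinsics"]
print(Rt.round(3));print("cam in tool",(Rt.T@(T[:3,3]-s["position"])).round(4),(Rt.T@T[:3,:3]).round(3).tolist());print(w["intrinsics"])
E
```

```text
far [ 0.637 -0.175  0.015]
mid [ 0.529 -0.103  0.015]
near [ 0.433 -0.165  0.015]
tab [0.519 0.138 0.09 ]
fine nest [0.585 0.198 0.03 ]
coarse n [0.601 0.11  0.03 ]
tray [ 0.519 -0.378  0.01 ]
jar [ 0.766 -0.04   0.07 ]
bearing [ 0.788 -0.16   0.   ]
drv [0.342 0.177 0.01 ]
[[ 0.951  0.308 -0.   ]
 [ 0.308 -0.951  0.002]
 [ 0.    -0.002 -1.   ]]
cam in tool [ 0.0798 -0.0009 -0.1657] [[-0.001, 0.959, 0.284], [1.0, 0.001, 0.0], [-0.0, 0.284, -0.959]]
[[309.70691629   0.         318.84209784]
 [  0.         309.70691629 198.2586704 ]
 [  0.           0.           1.        ]]
```

Request:
play_rows(targets=[{"hand":100,"delta_pos":[41,41,-8],"rotation":[0,0,8]},{"hand":100,"delta_pos":[41,41,-8],"rotation":[0,0,8]},{"hand":100,"delta_pos":[41,41,-8],"rotation":[0,0,8]},{"hand":100,"delta_pos":[41,41,-8],"rotation":[0,0,8]},{"hand":100,"delta_pos":[41,41,-8],"rotation":[0,0,8]},{"hand":100,"delta_pos":[41,41,-8],"rotation":[0,0,8]},{"hand":100,"delta_pos":[41,41,-8],"rotation":[0,0,8]},{"hand":100,"delta_pos":[41,41,-8],"rotation":[0,0,8]},{"hand":100,"delta_pos":[41,41,-8],"rotation":[0,0,8]},{"hand":100,"delta_pos":[0,0,0],"rotation":[0,0,0]}], force=20)

```text
clock: 1.35
position: [0.5397, -0.1508, 0.1454]
tool_rot: [-2.215, -2.225, -0.0]
wrist_force: [-0.7, -0.6, 0.2]
finger_gap: 0.0928
finger_force: 0.0
```

Run:
```python
from h import *
import pickle
s=manip.state();c=manip.camera_info("wrist");im=manip.capture("wrist")
pickle.dump((s,c,im),open("w1.pkl","wb"));cv2.imwrite("pics/w1.png",np.clip(im*1.5,0,255).astype(np.uint8))
print(s["position"],R.from_rotvec(s["tool_rot"]).as_matrix().round(3).tolist(),s["q"].round(3))
```

```text
[ 0.53969103 -0.15075586  0.14536197] [[-0.005, 1.0, -0.001], [1.0, 0.005, 0.002], [0.002, -0.001, -1.0]] [-4.720e-01  3.370e-01  1.614e+00  1.000e-03  1.193e+00 -4.770e-01]
```

View pics/w1.png

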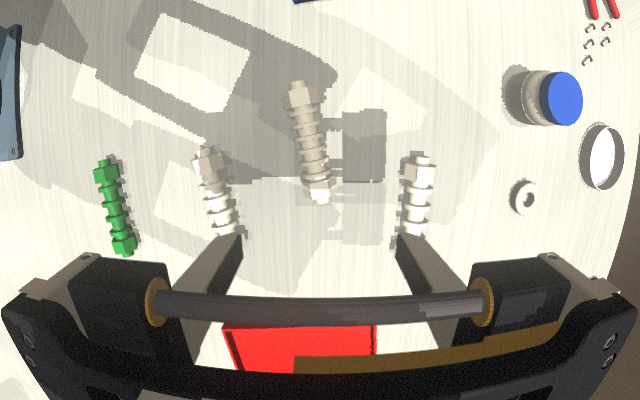

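Wrist view: fine at (308,140), the near worm (medium?) at (217,192), the far worm (coarse?) at (417,195), partly hidden by the fingers. I'll take a second view about 80 mm towards -y, which clears the fingers and gives a baseline.

Request:
play_rows(targets=[{"hand":100,"delta_pos":[-5,-40,10],"rotation":[0,0,0]},{"hand":100,"delta_pos":[0,-40,10],"rotation":[0,0,0]},{"hand":100,"delta_pos":[0,0,0],"rotation":[0,0,0]}])

```text
clock: 1.78
position: [0.5325, -0.2386, 0.1675]
tool_rot: [2.228, 2.212, -0.001]
wrist_force: [-0.1, 0.4, 0.1]
finger_gap: 0.0926
finger_force: 0.0
```

Run:
```python
from h import *
import pickle
s=manip.state();c=manip.camera_info("wrist");im=manip.capture("wrist")
pickle.dump((s,c,im),open("w2.pkl","wb"))
# rectified bench-plane (z=15mm) view, 0.4 mm/px: up=+y, right=+x
xs=np.arange(.37,.69,.0004);ys=np.arange(-.02,-.26,-.0004)
mx=np.zeros((len(ys),len(xs)),np.float32);my=mx.copy()
T=np.array(c["extrinsics"]);K=c["intrinsics"]
X,Y=np.meshgrid(xs,ys);P=(np.stack([X,Y,0*X+.015],-1)-T[:3,3])@T[:3,:3]
x,y,z=P[...,0],-P[...,1],-P[...,2];r=np.hypot(x,y);t=np.arctan2(r,z)
o=cv2.remap(im,(K[0,0]*x/r*t+K[0,2]).astype(np.float32),(K[1,1]*y/r*t+K[1,2]).astype(np.float32),cv2.INTER_CUBIC)
cv2.imwrite("pics/w2r.png",np.clip(o*1.2,0,255).astype(np.uint8)[:600,:800])
print(s["position"])
```

```text
[ 0.53250547 -0.23856977  0.16750781]
```

View pics/w2r.png

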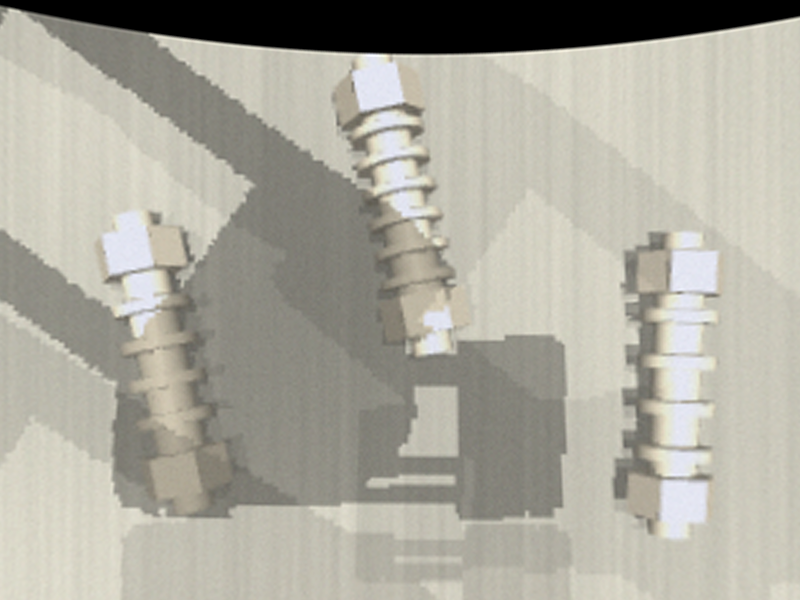

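Rectified view at z = 15 mm and 0.4 mm/px:
- **Right worm**, centre (680,385): 4 ridges, pitch about 46 px = 18.6 mm, so coarse.
- **Middle worm**, centre (402,205): 6 ridges, so fine.
- **Left worm**, centre (160,363): pitch about 38 px = 15.2 mm, so medium.

Next I'll check heights from the two views and get the tray and gauge poses.

Run:
```python
from h import *
import pickle
s1,c1,_=pickle.load(open("w1.pkl","rb"));s2,c2,_=pickle.load(open("w2.pkl","rb"))
def r2(u,v):
    X=np.array([.37+u*.0004,-.02-v*.0004,.015]);o=np.array(c2["extrinsics"])[:3,3];d=X-o;return o,d/np.linalg.norm(d)
for n,a,b in [("coarse +y stub",(422,152),(685,233)),("med +y stub",(207,147),(131,211)),("fine -y stub",(321,203),(433,354)),("fine hub corner",(306,108),(386,107))]:
    x,e=tri(ray(c1,a,True),r2(*b));print(n,x.round(4),np.round(e,1))
t=manip.camera_info("top")
for p in [(430,181),(482,178),(493,260),(441,262)]: print("tray",plane(t,p,.025).round(3))
for p in [(194,159),(275,153),(283,217),(199,229)]: print("plate",plane(t,p,.012).round(3))
```

```text
coarse +y stub [ 0.6478 -0.1114  0.0017] [0.8 0.8]
med +y stub [ 0.425  -0.1049  0.0155] [2.3 2.3]
fine -y stub [ 0.5424 -0.1615  0.0202] [0.6 0.6]
fine hub corner [ 0.5265 -0.0694  0.0368] [1.5 1.5]
tray [ 0.604 -0.302  0.025]
tray [ 0.615 -0.424  0.025]
tray [ 0.425 -0.442  0.025]
tray [ 0.418 -0.325  0.025]
plate [0.645 0.26  0.012]
plate [0.666 0.066 0.012]
plate [0.511 0.04  0.012]
plate [0.478 0.235 0.012]
```

Request:
play_rows(targets=[{"hand":65,"delta_pos":[-49,37,0],"rotation":[0,0,5]},{"hand":65,"delta_pos":[-50,37,-10],"rotation":[0,0,5.5]},{"hand":65,"delta_pos":[0,0,-50],"rotation":[0,0,0]},{"hand":65,"delta_pos":[0,0,-50],"rotation":[0,0,0]},{"hand":65,"delta_pos":[0,0,-35],"rotation":[0,0,0]},{"hand":65,"delta_pos":[0,0,-15],"rotation":[0,0,0]},{"hand":65,"delta_pos":[0,0,0],"rotation":[0,0,0]}])

```text
clock: 2.7
position: [0.4329, -0.1594, 0.0056]
tool_rot: [-2.009, -2.41, 0.0]
wrist_force: [0.5, 0.1, 1.5]
finger_gap: 0.0605
finger_force: 0.0
```

Request:
play_rows(targets=[{"hand":65,"delta_pos":[1,-5,-2],"rotation":[0,0,0]},{"hand":0,"delta_pos":[0,0,0],"rotation":[0,0,0]},{"hand":0,"delta_pos":[0,0,0],"rotation":[0,0,0]},{"hand":0,"delta_pos":[0,0,0],"rotation":[0,0,0]},{"hand":0,"delta_pos":[0,0,0],"rotation":[0,0,0]},{"hand":0,"delta_pos":[0,0,0],"rotation":[0,0,0]}], force=25)

```text
clock: 3.45
position: [0.4357, -0.1656, 0.005]
tool_rot: [2.01, 2.414, -0.0]
wrist_force: [-0.5, 0.7, 2.8]
finger_gap: 0.0287
finger_force: 24.9
```

Request:
play_rows(targets=[{"hand":0,"delta_pos":[0,0,50],"rotation":[0,0,0]},{"hand":0,"delta_pos":[0,0,50],"rotation":[0,0,0]},{"hand":0,"delta_pos":[10,-26,0],"rotation":[0,0,-10]},{"hand":0,"delta_pos":[10,-26,0],"rotation":[0,0,-10]},{"hand":0,"delta_pos":[10,-26,0],"rotation":[0,0,-10]},{"hand":0,"delta_pos":[10,-26,0],"rotation":[0,0,-10]},{"hand":0,"delta_pos":[10,-26,0],"rotation":[0,0,-10]},{"hand":0,"delta_pos":[10,-26,0],"rotation":[0,0,-10]},{"hand":0,"delta_pos":[10,-26,0],"rotation":[0,0,-10]},{"hand":0,"delta_pos":[10,-26,0],"rotation":[0,0,-10]}])

```text
clock: 4.7
position: [0.5157, -0.3741, 0.1041]
tool_rot: [-3.092, -0.548, 0.001]
wrist_force: [0.5, -0.2, -1.1]
finger_gap: 0.0288
finger_force: 24.9
```

Request:
play_rows(targets=[{"hand":0,"delta_pos":[0,0,0],"rotation":[0,0,-10]},{"hand":0,"delta_pos":[0,0,0],"rotation":[0,0,-5]},{"hand":0,"delta_pos":[0,0,0],"rotation":[0,0,0]}])

```text
clock: 5.08
position: [0.5154, -0.3734, 0.1041]
tool_rot: [-3.137, -0.15, 0.001]
wrist_force: [-1.1, -0.3, -0.6]
finger_gap: 0.0287
finger_force: 24.9
```

Run:
```python
from h import *
s=manip.state();cv2.imwrite("pics/w3.png",manip.capture("wrist"))
c=manip.camera_info("wrist")
print(s["position"],R.from_rotvec(s["tool_rot"]).as_matrix()[:,0].round(3))
im=cv2.imread("pics/w3.png");hsv=cv2.cvtColor(im,cv2.COLOR_BGR2HSV)
m=(((hsv[...,0]<8)|(hsv[...,0]>172))&(hsv[...,1]>150)&(hsv[...,2]>50)).astype(np.uint8)
n,l,st,ce=cv2.connectedComponentsWithStats(m);i=1+np.argmax(st[1:,4]);print(st[i],ce[i])
```

```text
[ 0.51540699 -0.37339104  0.10408906] [ 0.995  0.095 -0.001]
[  244    85   155   183 15728] [326.64814344 152.5129705 ]
```

View pics/w3.png

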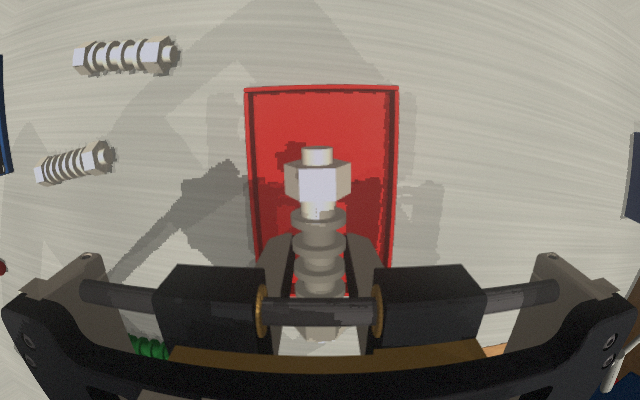

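The worm is held at (318,200), centred and aligned over the tray (245–399). I'll lower and release it.

Request:
play_rows(targets=[{"hand":0,"delta_pos":[0,0,-50],"rotation":[0,0,0]},{"hand":0,"delta_pos":[0,0,-30],"rotation":[0,0,0]},{"hand":0,"delta_pos":[0,0,-13],"rotation":[0,0,0]},{"hand":0,"delta_pos":[0,0,0],"rotation":[0,0,0]},{"hand":60,"delta_pos":[0,0,0],"rotation":[0,0,0]},{"hand":60,"delta_pos":[0,0,0],"rotation":[0,0,0]},{"hand":60,"delta_pos":[0,0,0],"rotation":[0,0,0]}])

```text
clock: 6.0
position: [0.5161, -0.374, 0.0127]
tool_rot: [3.137, 0.149, 0.002]
wrist_force: [-0.2, 0.4, 0.3]
finger_gap: 0.0537
finger_force: 0.0
```

Request:
play_rows(targets=[{"hand":60,"delta_pos":[0,0,50],"rotation":[0,0,0]},{"hand":60,"delta_pos":[0,0,50],"rotation":[0,0,0]},{"hand":60,"delta_pos":[16,25,0],"rotation":[0,0,10.3]},{"hand":60,"delta_pos":[16,25,0],"rotation":[0,0,10.3]},{"hand":60,"delta_pos":[16,25,0],"rotation":[0,0,10.3]},{"hand":60,"delta_pos":[16,25,0],"rotation":[0,0,10.3]},{"hand":60,"delta_pos":[16,25,0],"rotation":[0,0,10.4]},{"hand":60,"delta_pos":[16,25,0],"rotation":[0,0,10.4]},{"hand":60,"delta_pos":[16,25,0],"rotation":[0,0,10.4]},{"hand":60,"delta_pos":[14,25,0],"rotation":[0,0,10.4]}])

```text
clock: 7.25
position: [0.6423, -0.1728, 0.1122]
tool_rot: [2.248, 2.193, 0.0]
wrist_force: [0.3, 0.1, -0.3]
finger_gap: 0.0557
finger_force: 0.0
```

Request:
play_rows(targets=[{"hand":60,"delta_pos":[0,0,-50],"rotation":[0,0,0]},{"hand":60,"delta_pos":[0,0,-40],"rotation":[0,0,0]},{"hand":60,"delta_pos":[0,0,0],"rotation":[0,0,0]}])

```text
clock: 7.62
position: [0.639, -0.1723, 0.0186]
tool_rot: [-2.251, -2.182, 0.004]
wrist_force: [-1.0, -0.2, -0.1]
finger_gap: 0.0556
finger_force: 0.0
```

Request:
play_rows(targets=[{"hand":60,"delta_pos":[2,-2,-14],"rotation":[0,0,0]},{"hand":60,"delta_pos":[0,0,0],"rotation":[0,0,0]},{"hand":0,"delta_pos":[0,0,0],"rotation":[0,0,0]},{"hand":0,"delta_pos":[0,0,0],"rotation":[0,0,0]},{"hand":0,"delta_pos":[0,0,0],"rotation":[0,0,0]},{"hand":0,"delta_pos":[0,0,0],"rotation":[0,0,0]},{"hand":0,"delta_pos":[0,0,0],"rotation":[0,0,0]}])

```text
clock: 8.5
position: [0.6434, -0.1757, 0.0083]
tool_rot: [-2.256, -2.187, 0.001]
wrist_force: [-2.9, -0.2, 5.5]
finger_gap: 0.0278
finger_force: 25.0
```

Request:
play_rows(targets=[{"hand":0,"delta_pos":[0,0,50],"rotation":[0,0,0]},{"hand":0,"delta_pos":[0,0,60],"rotation":[0,0,0]},{"hand":0,"delta_pos":[0,0,30],"rotation":[0,0,0]}])

```text
clock: 8.88
position: [0.6454, -0.1761, 0.1514]
tool_rot: [2.252, 2.183, 0.004]
wrist_force: [-0.1, -0.5, -1.6]
finger_gap: 0.0282
finger_force: 25.0
```

Request:
play_rows(targets=[{"hand":0,"delta_pos":[-14,33,5],"rotation":[0,0,-8]},{"hand":0,"delta_pos":[-14,33,5],"rotation":[0,0,-8]},{"hand":0,"delta_pos":[-14,33,5],"rotation":[0,0,-8]},{"hand":0,"delta_pos":[-14,33,5],"rotation":[0,0,-8]},{"hand":0,"delta_pos":[-14,33,5],"rotation":[0,0,-8]},{"hand":0,"delta_pos":[-14,33,5],"rotation":[0,0,-8]},{"hand":0,"delta_pos":[-14,33,5],"rotation":[0,0,-8]},{"hand":0,"delta_pos":[-14,33,5],"rotation":[0,0,-8]},{"hand":0,"delta_pos":[-14,33,5],"rotation":[0,0,-8]},{"hand":0,"delta_pos":[-14,33,5],"rotation":[0,0,-8]}])

```text
clock: 10.12
position: [0.5032, 0.1557, 0.1977]
tool_rot: [-3.134, -0.218, -0.001]
wrist_force: [0.2, -0.6, -0.8]
finger_gap: 0.0281
finger_force: 25.0
```

Request:
play_rows(targets=[{"hand":0,"delta_pos":[0,0,0],"rotation":[0,0,0]},{"hand":0,"delta_pos":[0,0,0],"rotation":[0,0,0]}])

```text
clock: 10.38
position: [0.5039, 0.1542, 0.1975]
tool_rot: [3.133, 0.228, 0.0]
wrist_force: [0.6, -0.3, -0.5]
finger_gap: 0.028
finger_force: 25.0
```

Run:
```python
from h import *
import pickle
s=manip.state();c=manip.camera_info("wrist");im=manip.capture("wrist")
pickle.dump((s,c,im),open("g1.pkl","wb"))
print(s["position"],R.from_rotvec(s["tool_rot"]).as_matrix().round(3).tolist())
a=np.clip(im[30:330,140:500]*1.7,0,255).astype(np.uint8)
cv2.imwrite("pics/g1.png",cv2.resize(a,(720,600),interpolation=cv2.INTER_CUBIC))
```

```text
[0.50390052 0.15421861 0.19751177] [[0.989, 0.145, 0.0], [0.145, -0.989, -0.0], [0.0, 0.0, -1.0]]
```

View pics/g1.png

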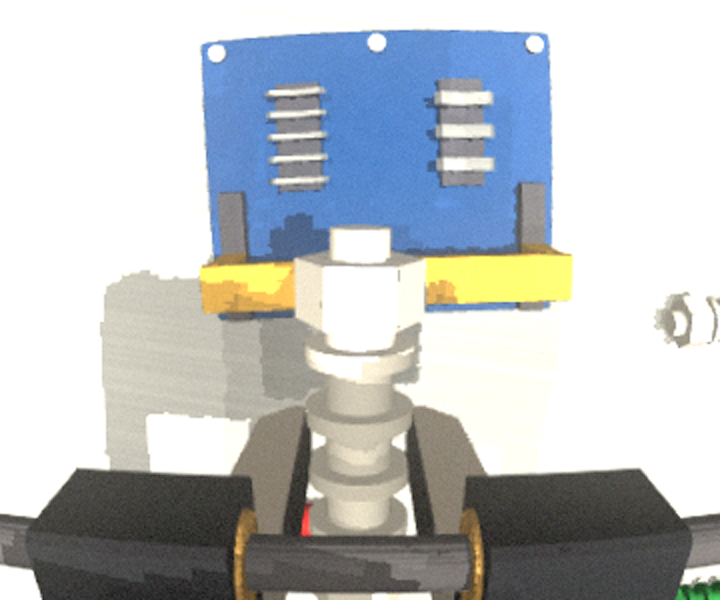

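Crop (2x, offset 140,30): fine nest teeth at (296..300, 92..181), coarse nest teeth at (465, 99/131/163), and the held coarse worm's hub flat at (333–393, 263–335). I'll fit the gauge pose and the worm's offset in the hand.

```bash
cat > fit.py <<'E'
from h import *
import pickle
from scipy.optimize import least_squares
s,c,im=pickle.load(open("g1.pkl","rb"))
px=lambda u,v:np.array([140+u/2,30+v/2])
def G(p,q): cs,sn=np.cos(p[2]),np.sin(p[2]);return np.array([p[0]+cs*q[0]-sn*q[1],p[1]+sn*q[0]+cs*q[1],q[2]])
obs=[((-24+12*i,-45),px(*a)) for i,a in enumerate([(296,92),(297,114),(297,135),(299,158),(300,181)])]
obs+=[((-18+18*i,45),px(465,v)) for i,v in enumerate([99,131,163])]
cor=[((-60,-100,12),px(203,44)),((-60,100,12),px(550,35))]
def f(p):
    e=[project(c,G(p,(q[0]/1e3,q[1]/1e3,p[3])),True)-m for q,m in obs]
    e+=[.5*(project(c,G(p,np.array(q)/1e3),True)-m) for q,m in cor]
    return np.concatenate(e)
def top():
    t=manip.camera_info("top")
    o=[((-18+18*i,45),(185+(u-400)/3.81,145+v/3.81)) for i,(u,v) in enumerate([(659,92),(663,121),(665,150)])]
    o+=[((-24+12*i,-45),(185+(u-400)/3.81,145+v/3.81)) for i,(u,v) in enumerate([(514,104),(515,123),(518,142),(520,162),(523,181)])]
    return lambda p:np.concatenate([project(t,G(p,(q[0]/1e3,q[1]/1e3,p[3])))-m for q,m in o])
if __name__=="__main__":
    ft=top()
    for n,F in (("wrist",f),("top",lambda p:np.r_[ft(p),(p[3]-.033)*1e4]),("both",lambda p:np.r_[f(p),2*ft(p)])):
        r=least_squares(F,[.59,.154,np.pi+.14,.033]);print(n,r.x.round(4),"rms",np.sqrt(np.mean(r.fun**2)).round(2))
        for y in (45,-45): print("  nest",y,G(r.x,(0,y/1e3,.0375)).round(4))
    Rt=R.from_rotvec(s["tool_rot"]).as_matrix()
    W=[((27,15,0),(306,357)),((9,15,0),(307,412)),((-9,15,0),(311,467)),((27,-15,0),(415,352)),((9,-15,0),(411,412)),((-9,-15,0),(406,467)),((52,0,15),(360,263)),((36,0,15),(360,335))]
    def fw(p):
        e=[]
        for q,m in W:
            q=R.from_euler("zy",[p[3],p[4]]).apply(np.array(q)/1e3)
            X=s["position"]+Rt@(np.array([q[0]+p[0],p[1]-0+q[1]*-1*-1,-q[2]+p[2]]))
            e.append(project(c,X,True)-px(*m))
        return np.concatenate(e)
    # tool y = -world y here; image left = +world y -> tool -y
    W=[((q[0],-q[1],q[2]),m) for q,m in W]
    r=least_squares(fw,[0,0,-.012,0,0]);print("worm in tool",r.x.round(4),np.abs(r.fun).max().round(1))
E
python3 fit.py
```

```text
wrist [0.5982 0.1559 3.3228 0.0271] rms 0.34
  nest 45 [0.6063 0.1116 0.0375]
  nest -45 [0.5901 0.2001 0.0375]
top [0.5936 0.1531 3.3194 0.033 ] rms 0.22
  nest 45 [0.6015 0.1088 0.0375]
  nest -45 [0.5856 0.1974 0.0375]
both [0.5974 0.156  3.3213 0.0203] rms 0.85
  nest 45 [0.6054 0.1118 0.0375]
  nest -45 [0.5893 0.2003 0.0375]
worm in tool [-0.0008 -0.0005 -0.0024  0.0019  0.0649] 2.9
```

Request:
play_rows(targets=[{"hand":0,"delta_pos":[7,-30,-36],"rotation":[0,0,1]},{"hand":0,"delta_pos":[7,-29,-36],"rotation":[0,0,1]},{"hand":0,"delta_pos":[0,0,0],"rotation":[0,0,0]},{"hand":0,"delta_pos":[0,0,0],"rotation":[0,0,0]}])

```text
clock: 10.92
position: [0.5183, 0.095, 0.1262]
tool_rot: [-3.129, -0.277, -0.001]
wrist_force: [0.0, -1.1, -0.8]
finger_gap: 0.0283
finger_force: 25.0
```

Run:
```python
from h import *
import pickle
s=manip.state();c=manip.camera_info("wrist");im=manip.capture("wrist")
pickle.dump((s,c,im),open("g2.pkl","wb"))
print(s["position"],R.from_rotvec(s["tool_rot"]).as_matrix().round(3).tolist())
a=np.clip(im[50:250,160:420]*1.6,0,255).astype(np.uint8)
cv2.imwrite("pics/g2.png",cv2.resize(a,(780,600),interpolation=cv2.INTER_CUBIC))
```

```text
[0.5183083  0.09502644 0.12622939] [[0.984, 0.176, 0.0], [0.176, -0.984, 0.0], [0.001, -0.0, -1.0]]
```

View pics/g2.png

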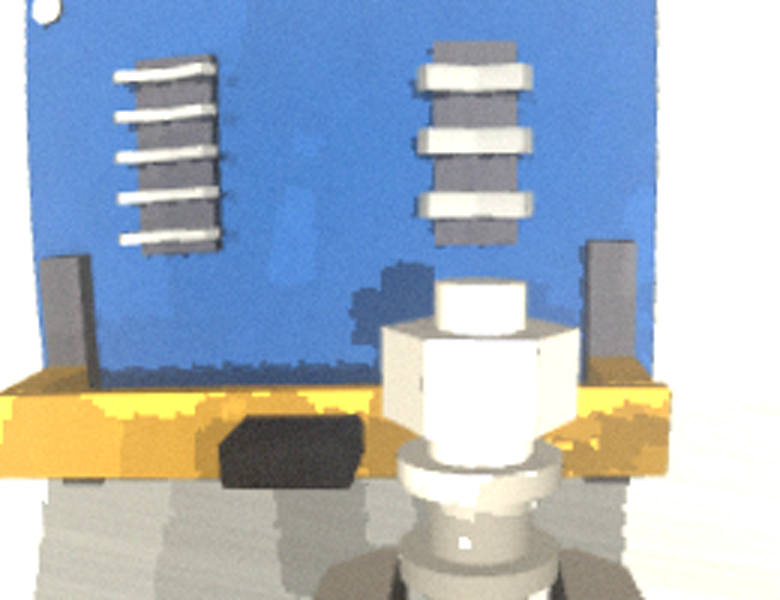

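Crop (3x, offset 160,50): coarse teeth at (475, 77/141/205), fine teeth at (165–169, 73…238), held worm centred at u = 480 with stub end v ≈ 281. I'll fit both wrist views jointly.

```bash
cat > fit2.py <<'E'
from fit import *
s2,c2,_=pickle.load(open("g2.pkl","rb"))
p2=lambda u,v:np.array([160+u/3,50+v/3])
o2=[((-18+18*i,45),p2(475,v)) for i,v in enumerate([77,141,205])]
o2+=[((-24+12*i,-45),p2(*a)) for i,a in enumerate([(165,73),(166,114),(167,156),(168,196),(169,238)])]
def F(p,a=1,b=1):
    e=[]
    for C,O,w in ((c,obs,a),(c2,o2,b)):
        e+=[w*(project(C,G(p,(q[0]/1e3,q[1]/1e3,p[3])),True)-m) for q,m in O]
    return np.concatenate(e)
for w in ((1,1),(0,1)):
  for z in (None,.031,.034):
    g=(lambda p:F(p,*w)) if z is None else (lambda p:np.r_[F(p,*w),(p[3]-z)*1e5])
    r=least_squares(g,[.59,.154,np.pi+.17,.033]);print(w,z,r.x.round(4),np.sqrt(np.mean(r.fun**2)).round(2),"coarse",G(r.x,(0,.045,.0375)).round(4),"fine",G(r.x,(0,-.045,.0375)).round(4))
# worm stub/ridge rows predicted in g2 for tool offset dx, axis height h above tcp
Rt=R.from_rotvec(s2["tool_rot"]).as_matrix()
for dx in (-.003,0,.003):
  for h in (.008,.012):
    P=lambda x,y,z:((project(c2,s2["position"]+Rt@np.array([x+dx,y,-h-z]),True)-[160,50])*3).round(0).tolist()
    print(dx,h,"stub end bot",P(.06,0,-.008),"stub top",P(.06,0,.008),"hubface top",P(.052,0,.015),"ridge1",P(.0295,.015,0),P(.0245,.015,0),"ridge2",P(.009,.015,0))
E
python3 fit2.py
```

```text
(1, 1) None [0.5982 0.1561 3.3257 0.0276] 0.33 coarse [0.6065 0.1118 0.0375] fine [0.59   0.2003 0.0375]
(1, 1) 0.031 [0.5982 0.1557 3.3256 0.031 ] 0.57 coarse [0.6064 0.1114 0.0375] fine [0.59   0.1999 0.0375]
(1, 1) 0.034 [0.5982 0.1553 3.3256 0.034 ] 0.95 coarse [0.6064 0.1111 0.0375] fine [0.5899 0.1995 0.0375]
(0, 1) None [0.5982 0.1563 3.3269 0.0271] 0.22 coarse [0.6065 0.1121 0.0375] fine [0.5899 0.2005 0.0375]
(0, 1) 0.031 [0.5982 0.1555 3.3267 0.031 ] 0.45 coarse [0.6065 0.1113 0.0375] fine [0.59   0.1997 0.0375]
(0, 1) 0.034 [0.5982 0.1549 3.3265 0.034 ] 0.73 coarse [0.6065 0.1107 0.0375] fine [0.59   0.1991 0.0375]
-0.003 0.008 stub end bot [482.0, 303.0] stub top [482.0, 316.0] hubface top [483.0, 373.0] ridge1 [566.0, 478.0] [565.0, 505.0] ridge2 [562.0, 582.0]
-0.003 0.012 stub end bot [482.0, 306.0] stub top [483.0, 320.0] hubface top [483.0, 379.0] ridge1 [568.0, 486.0] [567.0, 512.0] ridge2 [564.0, 591.0]
0 0.008 stub end bot [482.0, 286.0] stub top [482.0, 298.0] hubface top [483.0, 354.0] ridge1 [566.0, 462.0] [565.0, 489.0] ridge2 [563.0, 567.0]
0 0.012 stub end bot [482.0, 289.0] stub top [483.0, 301.0] hubface top [483.0, 359.0] ridge1 [568.0, 469.0] [567.0, 496.0] ridge2 [565.0, 576.0]
0.003 0.008 stub end bot [482.0, 270.0] stub top [482.0, 279.0] hubface top [483.0, 335.0] ridge1 [566.0, 446.0] [566.0, 473.0] ridge2 [563.0, 553.0]
0.003 0.012 stub end bot [482.0, 272.0] stub top [483.0, 282.0] hubface top [483.0, 340.0] ridge1 [569.0, 453.0] [568.0, 480.0] ridge2 [565.0, 561.0]
```

Request:
play_rows(targets=[{"hand":0,"delta_pos":[43,8,0],"rotation":[0,0,0.5]},{"hand":0,"delta_pos":[44,8,0],"rotation":[0,0,0]},{"hand":0,"delta_pos":[0,0,-40],"rotation":[0,0,0]},{"hand":0,"delta_pos":[0,0,-25],"rotation":[0,0,0]},{"hand":0,"delta_pos":[0,0,-10],"rotation":[0,0,0]},{"hand":0,"delta_pos":[0,0,0],"rotation":[0,0,0]},{"hand":0,"delta_pos":[0,0,0],"rotation":[0,0,0]}])

```text
clock: 11.85
position: [0.6058, 0.1116, 0.0525]
tool_rot: [3.128, 0.294, 0.005]
wrist_force: [-0.2, 0.4, -1.4]
finger_gap: 0.0282
finger_force: 25.0
```

Request:
play_rows(targets=[{"hand":0,"delta_pos":[0,0,-6],"rotation":[0,0,0]},{"hand":0,"delta_pos":[0,0,-5],"rotation":[0,0,0]},{"hand":0,"delta_pos":[0,0,-4],"rotation":[0,0,0]},{"hand":0,"delta_pos":[0,0,-3],"rotation":[0,0,0]},{"hand":0,"delta_pos":[0,0,0],"rotation":[0,0,0]}])

```text
clock: 12.48
position: [0.6046, 0.1113, 0.0325]
tool_rot: [3.128, 0.293, -0.001]
wrist_force: [-0.1, -1.2, -1.1]
finger_gap: 0.0286
finger_force: 25.0
```

Request:
play_rows(targets=[{"hand":0,"delta_pos":[0,0,-3],"rotation":[0,0,0]},{"hand":0,"delta_pos":[0,0,-2],"rotation":[0,0,0]},{"hand":0,"delta_pos":[0,0,0],"rotation":[0,0,0]}])

```text
clock: 12.85
position: [0.6054, 0.1113, 0.0308]
tool_rot: [3.127, 0.294, 0.004]
wrist_force: [-5.6, -1.4, 17.7]
finger_gap: 0.0282
finger_force: 28.4
```

Request:
play_rows(targets=[{"hand":0,"delta_pos":[0,0,2],"rotation":[0,0,0]},{"hand":50,"delta_pos":[0,0,0],"rotation":[0,0,0]},{"hand":50,"delta_pos":[0,0,0],"rotation":[0,0,0]},{"hand":50,"delta_pos":[0,0,0],"rotation":[0,0,0]},{"hand":50,"delta_pos":[0,0,30],"rotation":[0,0,0]},{"hand":50,"delta_pos":[0,0,30],"rotation":[0,0,0]},{"hand":0,"delta_pos":[43,8,0],"rotation":[0,0,0]},{"hand":0,"delta_pos":[0,0,0],"rotation":[0,0,0]},{"hand":0,"delta_pos":[0,0,-15],"rotation":[0,0,0]},{"hand":0,"delta_pos":[0,0,-12],"rotation":[0,0,0]}])

```text
clock: 14.1
position: [0.6458, 0.1193, 0.0606]
tool_rot: [-3.128, -0.293, 0.005]
wrist_force: [0.6, -1.3, -0.0]
finger_gap: 0.0111
finger_force: 0.0
```

Request:
play_rows(targets=[{"hand":0,"delta_pos":[0,0,-2],"rotation":[0,0,0]},{"hand":0,"delta_pos":[0,0,-2],"rotation":[0,0,0]},{"hand":0,"delta_pos":[0,0,0],"rotation":[0,0,0]}])

```text
clock: 14.48
position: [0.6477, 0.1194, 0.0589]
tool_rot: [3.128, 0.294, 0.0]
wrist_force: [0.1, 0.5, 0.3]
finger_gap: 0.0005
finger_force: 0.0
```

Request:
play_rows(targets=[{"hand":0,"delta_pos":[0,0,-2],"rotation":[0,0,0]},{"hand":0,"delta_pos":[0,0,-2],"rotation":[0,0,0]},{"hand":0,"delta_pos":[0,0,0],"rotation":[0,0,0]}])

```text
clock: 14.85
position: [0.6476, 0.1194, 0.0547]
tool_rot: [3.128, 0.294, -0.0]
wrist_force: [0.4, -0.4, -0.1]
finger_gap: 0.0005
finger_force: 0.0
```

Request:
play_rows(targets=[{"hand":0,"delta_pos":[0,0,-2],"rotation":[0,0,0]},{"hand":0,"delta_pos":[0,0,-1],"rotation":[0,0,0]},{"hand":0,"delta_pos":[0,0,0],"rotation":[0,0,0]}])

```text
clock: 15.22
position: [0.6483, 0.1195, 0.0522]
tool_rot: [-3.128, -0.294, -0.002]
wrist_force: [1.9, -0.0, 2.5]
finger_gap: 0.0003
finger_force: 1.3
```

The coarse worm's hub top touched at z = 0.052, so it is seated home (riding high would be 0.0585). Next the fine worm.

Request:
play_rows(targets=[{"hand":0,"delta_pos":[0,0,60],"rotation":[0,0,0]},{"hand":60,"delta_pos":[-13,-24,20],"rotation":[0,0,10]},{"hand":60,"delta_pos":[-13,-24,0],"rotation":[0,0,10]},{"hand":60,"delta_pos":[-13,-25,0],"rotation":[0,0,10]},{"hand":60,"delta_pos":[-13,-25,0],"rotation":[0,0,10]},{"hand":60,"delta_pos":[-13,-25,0],"rotation":[0,0,10]},{"hand":60,"delta_pos":[-13,-25,0],"rotation":[0,0,10]},{"hand":60,"delta_pos":[-13,-25,0],"rotation":[0,0,10]},{"hand":60,"delta_pos":[-13,-25,0],"rotation":[0,0,10.4]},{"hand":60,"delta_pos":[-13,-24,0],"rotation":[0,0,10.4]}])

```text
clock: 16.48
position: [0.5297, -0.1032, 0.1315]
tool_rot: [-1.979, -2.438, 0.001]
wrist_force: [0.5, 0.2, 0.2]
finger_gap: 0.0558
finger_force: 0.0
```

Request:
play_rows(targets=[{"hand":60,"delta_pos":[0,0,-50],"rotation":[0,0,0]},{"hand":60,"delta_pos":[0,0,-40],"rotation":[0,0,0]},{"hand":60,"delta_pos":[0,0,0],"rotation":[0,0,0]},{"hand":60,"delta_pos":[0,0,0],"rotation":[0,0,0]}])

```text
clock: 16.98
position: [0.5314, -0.1028, 0.0428]
tool_rot: [1.986, 2.433, 0.0]
wrist_force: [0.9, 0.4, -0.4]
finger_gap: 0.0556
finger_force: 0.0
```

Request:
play_rows(targets=[{"hand":60,"delta_pos":[0,1,-25],"rotation":[0,0,0]},{"hand":60,"delta_pos":[0,0,-12],"rotation":[0,0,0]},{"hand":60,"delta_pos":[0,0,0],"rotation":[0,0,0]},{"hand":0,"delta_pos":[0,0,0],"rotation":[0,0,0]},{"hand":0,"delta_pos":[0,0,0],"rotation":[0,0,0]},{"hand":0,"delta_pos":[0,0,0],"rotation":[0,0,0]},{"hand":0,"delta_pos":[0,0,0],"rotation":[0,0,0]},{"hand":0,"delta_pos":[0,0,0],"rotation":[0,0,0]}])

```text
clock: 17.98
position: [0.5309, -0.1017, 0.0052]
tool_rot: [1.987, 2.433, 0.0]
wrist_force: [-0.7, 0.7, 5.1]
finger_gap: 0.0281
finger_force: 25.0
```

Request:
play_rows(targets=[{"hand":0,"delta_pos":[0,0,60],"rotation":[0,0,0]},{"hand":0,"delta_pos":[-3,31,60],"rotation":[0,0,-10]},{"hand":0,"delta_pos":[-3,32,0],"rotation":[0,0,-10]},{"hand":0,"delta_pos":[-3,32,0],"rotation":[0,0,-10]},{"hand":0,"delta_pos":[-3,32,0],"rotation":[0,0,-10]},{"hand":0,"delta_pos":[-3,32,0],"rotation":[0,0,-10]},{"hand":0,"delta_pos":[-3,32,0],"rotation":[0,0,-10]},{"hand":0,"delta_pos":[-4,32,0],"rotation":[0,0,-10]},{"hand":0,"delta_pos":[-4,32,0],"rotation":[0,0,-10]},{"hand":0,"delta_pos":[-3,31,0],"rotation":[0,0,-10.5]}])

```text
clock: 19.23
position: [0.5013, 0.1831, 0.1198]
tool_rot: [-3.128, -0.292, 0.001]
wrist_force: [0.3, 0.3, -0.4]
finger_gap: 0.0286
finger_force: 25.0
```

Request:
play_rows(targets=[{"hand":0,"delta_pos":[0,0,0],"rotation":[0,0,0]},{"hand":0,"delta_pos":[0,0,0],"rotation":[0,0,0]}])

```text
clock: 19.48
position: [0.5017, 0.1816, 0.1199]
tool_rot: [3.126, 0.307, -0.001]
wrist_force: [0.7, -0.2, -1.3]
finger_gap: 0.0284
finger_force: 25.0
```

Run:
```python
from h import *
import pickle
s=manip.state();c=manip.camera_info("wrist");im=manip.capture("wrist")
pickle.dump((s,c,im),open("g3.pkl","wb"))
Rt=R.from_rotvec(s["tool_rot"]).as_matrix()
print(s["position"],Rt.round(3).tolist())
a=np.clip(im[50:250,230:490]*1.5,0,255).astype(np.uint8)
cv2.imwrite("pics/g3.png",cv2.resize(a,(780,600),interpolation=cv2.INTER_CUBIC))
for dx in (-.003,0,.003):
  for h in (.008,.0095):
    P=lambda x,y,z:((project(c,s["position"]+Rt@np.array([x+dx,y,-h-z]),True)-[230,50])*3).round(0).tolist()
    print(dx,h,"stub end bot",P(.06,0,-.008),"hubface top",P(.052,0,.015),"ridge1",P(.030,.015,0),P(.018,.015,0),P(.006,.015,0))
for n,y in (("c",.0115),("f",0)): pass
print("fine teeth pred",[((project(c,[.59-np.cos(.184)*d,.2-np.sin(.184)*d,.031],True)-[230,50])*3).round(0).tolist() for d in (-.024,0,.024)])
```

```text
[0.50170814 0.18157343 0.11988749] [[0.981, 0.195, -0.001], [0.195, -0.981, -0.001], [-0.001, 0.0, -1.0]]
-0.003 0.008 stub end bot [272.0, 303.0] hubface top [273.0, 373.0] ridge1 [356.0, 476.0] [354.0, 538.0] [352.0, 597.0]
-0.003 0.0095 stub end bot [272.0, 304.0] hubface top [273.0, 375.0] ridge1 [356.0, 479.0] [354.0, 541.0] [352.0, 600.0]
0 0.008 stub end bot [272.0, 286.0] hubface top [273.0, 355.0] ridge1 [356.0, 460.0] [354.0, 523.0] [352.0, 582.0]
0 0.0095 stub end bot [272.0, 287.0] hubface top [273.0, 356.0] ridge1 [357.0, 463.0] [355.0, 526.0] [353.0, 586.0]
0.003 0.008 stub end bot [272.0, 270.0] hubface top [273.0, 336.0] ridge1 [357.0, 444.0] [355.0, 507.0] [353.0, 568.0]
0.003 0.0095 stub end bot [272.0, 271.0] hubface top [273.0, 337.0] ridge1 [357.0, 446.0] [355.0, 510.0] [353.0, 571.0]
fine teeth pred [[267.0, 51.0], [266.0, 138.0], [265.0, 226.0]]
```

View pics/g3.png

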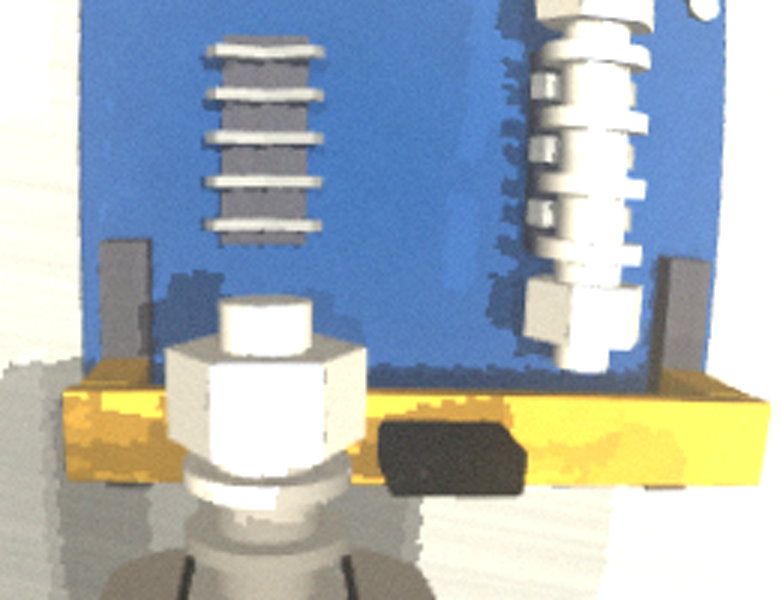

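Crop (3x, offset 230,50): the coarse worm is seated, with teeth visible between its ridges at (545, 85/150/213). The fine teeth are at (264, 51/137/225), matching the fit. The held fine worm is about 2 mm short along its axis (stub end v ≈ 297) and 1 mm to the left. I'll correct for both and seat it.

Request:
play_rows(targets=[{"hand":0,"delta_pos":[45,9,0],"rotation":[0,0,-0.7]},{"hand":0,"delta_pos":[45.5,8.7,0],"rotation":[0,0,0]},{"hand":0,"delta_pos":[0,0,-40],"rotation":[0,0,0]},{"hand":0,"delta_pos":[0,0,-25],"rotation":[0,0,0]},{"hand":0,"delta_pos":[0,0,-8],"rotation":[0,0,0]},{"hand":0,"delta_pos":[0,0,0],"rotation":[0,0,0]},{"hand":0,"delta_pos":[0,0,0],"rotation":[0,0,0]}])

```text
clock: 20.4
position: [0.5934, 0.1996, 0.0486]
tool_rot: [-3.129, -0.282, -0.004]
wrist_force: [0.2, -0.4, -0.4]
finger_gap: 0.0287
finger_force: 25.0
```

Request:
play_rows(targets=[{"hand":0,"delta_pos":[-0.5,0,-5],"rotation":[0,0,0]},{"hand":0,"delta_pos":[0,0,-4],"rotation":[0,0,0]},{"hand":0,"delta_pos":[0,0,-4],"rotation":[0,0,0]},{"hand":0,"delta_pos":[0,0,-2],"rotation":[0,0,0]},{"hand":0,"delta_pos":[0,0,0],"rotation":[0,0,0]}])

```text
clock: 21.02
position: [0.5917, 0.1999, 0.032]
tool_rot: [-3.129, -0.283, 0.001]
wrist_force: [-0.6, 0.9, -1.3]
finger_gap: 0.0286
finger_force: 25.0
```

Request:
play_rows(targets=[{"hand":0,"delta_pos":[0,0,-2],"rotation":[0,0,0]},{"hand":0,"delta_pos":[0,0,-2],"rotation":[0,0,0]},{"hand":0,"delta_pos":[0,0,0],"rotation":[0,0,0]}])

```text
clock: 21.4
position: [0.5925, 0.2003, 0.0298]
tool_rot: [-3.128, -0.283, -0.003]
wrist_force: [-2.9, 0.1, 9.3]
finger_gap: 0.0288
finger_force: 27.1
```

Request:
play_rows(targets=[{"hand":0,"delta_pos":[0,0,1],"rotation":[0,0,0]},{"hand":50,"delta_pos":[0,0,0],"rotation":[0,0,0]},{"hand":50,"delta_pos":[0,0,0],"rotation":[0,0,0]},{"hand":50,"delta_pos":[0,0,0],"rotation":[0,0,0]},{"hand":50,"delta_pos":[0,0,30],"rotation":[0,0,0]},{"hand":50,"delta_pos":[0,0,30],"rotation":[0,0,0]},{"hand":0,"delta_pos":[41,8,0],"rotation":[0,0,0]},{"hand":0,"delta_pos":[0,0,-15],"rotation":[0,0,0]},{"hand":0,"delta_pos":[0,0,-12],"rotation":[0,0,0]},{"hand":0,"delta_pos":[0,0,0],"rotation":[0,0,0]}])

```text
clock: 22.65
position: [0.6303, 0.2074, 0.0596]
tool_rot: [3.128, 0.283, -0.009]
wrist_force: [-0.2, 0.7, -0.9]
finger_gap: 0.011
finger_force: 0.0
```

Request:
play_rows(targets=[{"hand":0,"delta_pos":[0,0,-3],"rotation":[0,0,0]},{"hand":0,"delta_pos":[0,0,-2],"rotation":[0,0,0]},{"hand":0,"delta_pos":[0,0,-2],"rotation":[0,0,0]},{"hand":0,"delta_pos":[0,0,0],"rotation":[0,0,0]}])

```text
clock: 23.15
position: [0.6328, 0.2078, 0.0552]
tool_rot: [-3.129, -0.283, -0.0]
wrist_force: [0.5, -0.7, -0.8]
finger_gap: 0.0003
finger_force: 0.0
```

No contact down to 0.055, so the fine worm is seated too (riding high would touch at 0.0585). Now I'll locate the keeper tab from the stored views.

Run:
```python
from h import *
import pickle
for f,o,k,pts in (("g3.pkl",(230,50),3,[(455,422),(450,495)]),("g2.pkl",(160,50),3,[(300,415),(290,488)])):
    s,c,_=pickle.load(open(f,"rb"))
    for (u,v),z in zip(pts,(.0635,.0905)):
        X=plane(c,(o[0]+u/k,o[1]+v/k),z,True);d=X[:2]-[.5982,.1557];a=3.3256
        print(f,z,X.round(4),"gauge xy",np.round([np.cos(a)*d[0]+np.sin(a)*d[1],-np.sin(a)*d[0]+np.cos(a)*d[1]],4))
```

```text
g3.pkl 0.0635 [0.53   0.1399 0.0635] gauge xy [0.07  0.003]
g3.pkl 0.0905 [0.5192 0.1438 0.0905] gauge xy [ 0.0798 -0.0028]
g2.pkl 0.0635 [0.5297 0.1442 0.0635] gauge xy [ 0.0694 -0.0012]
g2.pkl 0.0905 [0.5198 0.1404 0.0905] gauge xy [0.0799 0.0007]
```

Request:
play_rows(targets=[{"hand":0,"delta_pos":[0,0,50],"rotation":[0,0,0]},{"hand":45,"delta_pos":[-12,-7,35],"rotation":[0,0,10]},{"hand":45,"delta_pos":[-12,-7,0],"rotation":[0,0,10]},{"hand":45,"delta_pos":[-12,-7,0],"rotation":[0,0,10]},{"hand":45,"delta_pos":[-12,-7,0],"rotation":[0,0,10]},{"hand":45,"delta_pos":[-12,-7,0],"rotation":[0,0,10]},{"hand":45,"delta_pos":[-12,-7,0],"rotation":[0,0,10]},{"hand":45,"delta_pos":[-12,-8,0],"rotation":[0,0,10]},{"hand":45,"delta_pos":[-12,-8,0],"rotation":[0,0,10]},{"hand":45,"delta_pos":[-12,-8,0],"rotation":[0,0,10]}])

```text
clock: 24.4
position: [0.5246, 0.1415, 0.1405]
tool_rot: [2.005, 2.418, 0.001]
wrist_force: [-0.0, 0.3, -0.5]
finger_gap: 0.0419
finger_force: 0.0
```

Request:
play_rows(targets=[{"hand":45,"delta_pos":[0,0,0],"rotation":[0,0,0]},{"hand":45,"delta_pos":[0,0,-30],"rotation":[0,0,0]},{"hand":45,"delta_pos":[0,0,-15],"rotation":[0,0,0]},{"hand":45,"delta_pos":[0,0,0],"rotation":[0,0,0]},{"hand":45,"delta_pos":[0,0,0],"rotation":[0,0,0]}])

```text
clock: 25.02
position: [0.5256, 0.1419, 0.0958]
tool_rot: [2.013, 2.411, 0.001]
wrist_force: [0.1, 1.0, 0.4]
finger_gap: 0.0416
finger_force: 0.0
```

Request:
play_rows(targets=[{"hand":45,"delta_pos":[0,0,-15],"rotation":[0,0,0]},{"hand":45,"delta_pos":[0,0,-8],"rotation":[0,0,0]},{"hand":45,"delta_pos":[0,0,0],"rotation":[0,0,0]},{"hand":0,"delta_pos":[0,0,0],"rotation":[0,0,0]},{"hand":0,"delta_pos":[0,0,0],"rotation":[0,0,0]},{"hand":0,"delta_pos":[0,0,0],"rotation":[0,0,0]},{"hand":0,"delta_pos":[0,0,0],"rotation":[0,0,0]},{"hand":0,"delta_pos":[0,0,0],"rotation":[0,0,0]}], force=20)

```text
clock: 26.02
position: [0.5249, 0.1417, 0.0724]
tool_rot: [2.012, 2.412, 0.0]
wrist_force: [-0.6, -0.4, 1.5]
finger_gap: 0.0119
finger_force: 20.0
```

Request:
play_rows(targets=[{"hand":0,"delta_pos":[6,1.1,0],"rotation":[0,0,0]},{"hand":0,"delta_pos":[6,1.1,0],"rotation":[0,0,0]},{"hand":0,"delta_pos":[6,1.1,0],"rotation":[0,0,0]},{"hand":0,"delta_pos":[5,1,0],"rotation":[0,0,0]},{"hand":0,"delta_pos":[3,0.5,0],"rotation":[0,0,0]},{"hand":0,"delta_pos":[0,0,0],"rotation":[0,0,0]}])

```text
clock: 26.78
position: [0.5474, 0.146, 0.0723]
tool_rot: [-2.009, -2.409, 0.009]
wrist_force: [-13.8, -3.6, 16.4]
finger_gap: 0.0117
finger_force: 20.0
```

Request:
play_rows(targets=[{"hand":0,"delta_pos":[0,0,0],"rotation":[0,0,0]},{"hand":0,"delta_pos":[0,0,0],"rotation":[0,0,0]}])

```text
clock: 27.02
position: [0.5474, 0.146, 0.0723]
tool_rot: [-2.009, -2.409, 0.009]
wrist_force: [-13.0, -3.2, 15.3]
finger_gap: 0.0117
finger_force: 20.0
```

Run:
```python
from h import *
s=manip.state();print(s["position"],s["wrist_force"],s["moment"])
a=manip.capture("scene")[110:230,300:440];b=manip.capture("top")[130:250,175:305]
w=manip.capture("wrist")
m=np.zeros((600,800,3),np.uint8)
m[:343,:400]=cv2.resize(a,(400,343),interpolation=cv2.INTER_CUBIC);m[:343,400:]=cv2.resize(b,(400,343),interpolation=cv2.INTER_CUBIC)
m[343:593,:400]=cv2.resize(w,(400,250))
cv2.imwrite("pics/k1.png",np.clip(m*1.4,0,255).astype(np.uint8))
```

```text
[0.54743714 0.14598338 0.07233362] [-13.04782569  -3.19667986  15.30328014] [-0.63684546  2.13462309  0.10477869]
```

View pics/k1.png

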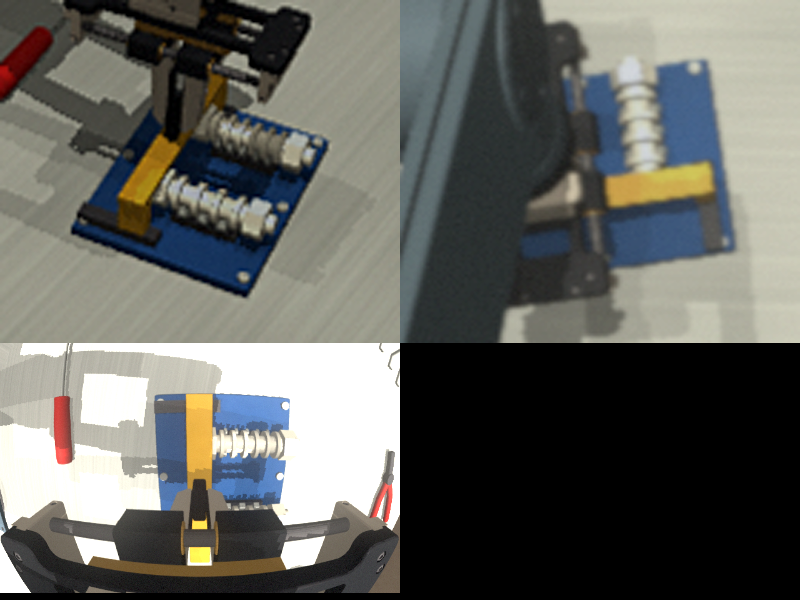

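Combined view: scene crop left, top crop right, wrist view below. The bar lies across both worms' near hubs, and both worms look level. Travel reads about 23 mm against 26, at 13 N, so I'll push a little further to tell the end stop from a jam.

Request:
play_rows(targets=[{"hand":0,"delta_pos":[2,0.4,0],"rotation":[0,0,0]},{"hand":0,"delta_pos":[1,0.2,0],"rotation":[0,0,0]},{"hand":0,"delta_pos":[0,0,0],"rotation":[0,0,0]},{"hand":0,"delta_pos":[0,0,0],"rotation":[0,0,0]}], force=40)

```text
clock: 27.68
position: [0.5475, 0.146, 0.0723]
tool_rot: [-2.006, -2.407, 0.016]
wrist_force: [-22.0, -6.1, 22.1]
finger_gap: 0.012
finger_force: 40.1
```

Request:
play_rows(targets=[{"hand":0,"delta_pos":[-4,-0.8,0],"rotation":[0,0,0]},{"hand":0,"delta_pos":[0,0,0],"rotation":[0,0,0]},{"hand":45,"delta_pos":[0,0,0],"rotation":[0,0,0]},{"hand":45,"delta_pos":[0,0,0],"rotation":[0,0,0]},{"hand":45,"delta_pos":[0,0,0],"rotation":[0,0,0]},{"hand":45,"delta_pos":[0,0,50],"rotation":[0,0,0]},{"hand":45,"delta_pos":[0,0,60],"rotation":[0,0,0]},{"hand":45,"delta_pos":[-20,-55,20],"rotation":[0,0,0]},{"hand":45,"delta_pos":[-20,-55,0],"rotation":[0,0,0]},{"hand":45,"delta_pos":[-20,-55,0],"rotation":[0,0,0]}])

```text
clock: 28.92
position: [0.4898, -0.02, 0.2027]
tool_rot: [2.01, 2.412, 0.001]
wrist_force: [0.7, -0.7, 0.5]
finger_gap: 0.0414
finger_force: 0.0
```

Request:
play_rows(targets=[{"hand":45,"delta_pos":[-20,-55,0],"rotation":[0,0,0]},{"hand":45,"delta_pos":[-20,-55,0],"rotation":[0,0,0]},{"hand":45,"delta_pos":[-20,-55,0],"rotation":[0,0,0]},{"hand":45,"delta_pos":[0,0,0],"rotation":[0,0,0]}])

```text
clock: 29.42
position: [0.429, -0.1875, 0.2022]
tool_rot: [2.02, 2.405, -0.001]
wrist_force: [0.0, 0.3, -0.0]
finger_gap: 0.0418
finger_force: 0.0
```

Run:
```python
from h import *
from scipy.optimize import least_squares
a=cv2.imread("pics/top0.png");b=manip.capture("top");cv2.imwrite("pics/top1.png",b);t=manip.camera_info("top")
def cen(im):
    h=cv2.cvtColor(im,cv2.COLOR_BGR2HSV);m=((h[...,0]>18)&(h[...,0]<35)&(h[...,1]>120)&(h[...,2]>60)).astype(np.uint8)
    m[:, :180]=0;m[:,300:]=0;m[:140]=0;m[240:]=0
    (c,sz,an)=cv2.minAreaRect(np.argwhere(m)[:,::-1].astype(np.float32))
    return np.argwhere(m).mean(0)[::-1],m.sum(),sz
for im in (a,b):
    c,n,sz=cen(im);print(c.round(2),n,np.round(sz,1),plane(t,c,.0635).round(4))
d=plane(t,cen(b)[0],.0635)-plane(t,cen(a)[0],.0635);print("travel mm",d*1e3,np.linalg.norm(d)*1e3)
def red(im):
    h=cv2.cvtColor(im[170:275,420:500],cv2.COLOR_BGR2HSV);m=((h[...,1]<60)&(h[...,2]>90)).astype(np.uint8)[14:90,16:66]
    return m.sum(),(np.argwhere(m).mean(0)[::-1]+[436,184]) if m.any() else None
print("white in tray",red(a),red(b))
print(manip.state()["position"])
```

```text
[235.72 208.76] 767 [11.4 84.6] [0.5212 0.1402 0.0635]
[234.51 198.58] 760 [11.2 84.2] [0.5441 0.1443 0.0635]
travel mm [22.81527309  4.11740345  0.        ] 23.183824045742483
white in tray (np.uint64(6), array([468.66666667, 221.83333333])) (np.uint64(1107), array([462.88979223, 234.01264679]))
[ 0.42951492 -0.1854354   0.20213033]
```

Travel by the top camera is 23.2 mm, and the medium worm is in the tray. Either the keeper started about 3 mm in, or it is blocked. Dragging it back open to its stop and measuring the full stroke will settle it.

Request:
play_rows(targets=[{"hand":45,"delta_pos":[20,55,0],"rotation":[0,0,0]},{"hand":45,"delta_pos":[20,55,0],"rotation":[0,0,0]},{"hand":45,"delta_pos":[20,55,0],"rotation":[0,0,0]},{"hand":45,"delta_pos":[20,55,0],"rotation":[0,0,0]},{"hand":45,"delta_pos":[20,55,0],"rotation":[0,0,0]},{"hand":45,"delta_pos":[20,55,0],"rotation":[0,0,0]},{"hand":45,"delta_pos":[0,0,-50],"rotation":[0,0,0]},{"hand":45,"delta_pos":[0,0,-40],"rotation":[0,0,0]},{"hand":45,"delta_pos":[0,0,0],"rotation":[0,0,0]},{"hand":45,"delta_pos":[0,0,0],"rotation":[0,0,0]}])

```text
clock: 30.72
position: [0.5506, 0.1474, 0.1136]
tool_rot: [2.011, 2.412, 0.002]
wrist_force: [0.2, 0.7, 0.3]
finger_gap: 0.0419
finger_force: 0.0
```

Request:
play_rows(targets=[{"hand":45,"delta_pos":[-3,-1,-30],"rotation":[0,0,0]},{"hand":45,"delta_pos":[0,0,-11],"rotation":[0,0,0]},{"hand":45,"delta_pos":[0,0,0],"rotation":[0,0,0]},{"hand":0,"delta_pos":[0,0,0],"rotation":[0,0,0]},{"hand":0,"delta_pos":[0,0,0],"rotation":[0,0,0]},{"hand":0,"delta_pos":[0,0,0],"rotation":[0,0,0]},{"hand":0,"delta_pos":[0,0,0],"rotation":[0,0,0]}], force=30)

```text
clock: 31.6
position: [0.5472, 0.1454, 0.0716]
tool_rot: [2.012, 2.412, 0.001]
wrist_force: [-0.2, -0.3, 1.9]
finger_gap: 0.0118
finger_force: 30.0
```

Request:
play_rows(targets=[{"hand":0,"delta_pos":[-6,-1.1,0],"rotation":[0,0,0]},{"hand":0,"delta_pos":[-6,-1.1,0],"rotation":[0,0,0]},{"hand":0,"delta_pos":[-6,-1.1,0],"rotation":[0,0,0]},{"hand":0,"delta_pos":[-4,-0.7,0],"rotation":[0,0,0]},{"hand":0,"delta_pos":[0,0,0],"rotation":[0,0,0]},{"hand":0,"delta_pos":[0,0,0],"rotation":[0,0,0]}])

```text
clock: 32.35
position: [0.5243, 0.1411, 0.0716]
tool_rot: [-2.012, -2.412, 0.001]
wrist_force: [-0.7, -1.2, 7.9]
finger_gap: 0.0117
finger_force: 30.0
```

Request:
play_rows(targets=[{"hand":0,"delta_pos":[-2,-0.4,0],"rotation":[0,0,0]},{"hand":0,"delta_pos":[-2,-0.4,0],"rotation":[0,0,0]},{"hand":0,"delta_pos":[-2,-0.4,0],"rotation":[0,0,0]},{"hand":0,"delta_pos":[0,0,0],"rotation":[0,0,0]},{"hand":0,"delta_pos":[0,0,0],"rotation":[0,0,0]}])

```text
clock: 32.98
position: [0.5219, 0.1407, 0.0716]
tool_rot: [2.011, 2.409, 0.007]
wrist_force: [9.6, 2.3, -1.4]
finger_gap: 0.0115
finger_force: 30.0
```

Full stroke from the open stop (0.5219, 0.1407) to the earlier stop (0.5475, 0.146) is 26.1 mm. So it was fully closed and had simply started about 3 mm in. I'll close it again.

Request:
play_rows(targets=[{"hand":0,"delta_pos":[6,1.1,0],"rotation":[0,0,0]},{"hand":0,"delta_pos":[6,1.1,0],"rotation":[0,0,0]},{"hand":0,"delta_pos":[6,1.1,0],"rotation":[0,0,0]},{"hand":0,"delta_pos":[6,1.1,0],"rotation":[0,0,0]},{"hand":0,"delta_pos":[5,0.9,0],"rotation":[0,0,0]},{"hand":0,"delta_pos":[3,0.5,0],"rotation":[0,0,0]},{"hand":0,"delta_pos":[0,0,0],"rotation":[0,0,0]},{"hand":0,"delta_pos":[0,0,0],"rotation":[0,0,0]}])

```text
clock: 33.98
position: [0.5475, 0.1455, 0.0715]
tool_rot: [-2.009, -2.41, 0.008]
wrist_force: [-9.6, -2.9, 15.2]
finger_gap: 0.0116
finger_force: 30.0
```

Request:
play_rows(targets=[{"hand":0,"delta_pos":[-1.5,-0.3,0],"rotation":[0,0,0]},{"hand":45,"delta_pos":[0,0,0],"rotation":[0,0,0]},{"hand":45,"delta_pos":[0,0,0],"rotation":[0,0,0]},{"hand":45,"delta_pos":[0,0,0],"rotation":[0,0,0]},{"hand":45,"delta_pos":[0,0,50],"rotation":[0,0,0]},{"hand":45,"delta_pos":[0,0,60],"rotation":[0,0,0]},{"hand":45,"delta_pos":[-20,-55,20],"rotation":[0,0,0]},{"hand":45,"delta_pos":[-20,-55,0],"rotation":[0,0,0]},{"hand":45,"delta_pos":[-20,-55,0],"rotation":[0,0,0]},{"hand":45,"delta_pos":[-20,-55,0],"rotation":[0,0,0]}])

```text
clock: 35.22
position: [0.4685, -0.0758, 0.2012]
tool_rot: [2.012, 2.413, -0.0]
wrist_force: [1.6, -1.1, 0.3]
finger_gap: 0.0417
finger_force: 0.0
```

Request:
play_rows(targets=[{"hand":45,"delta_pos":[-20,-55,0],"rotation":[0,0,0]},{"hand":45,"delta_pos":[0,0,0],"rotation":[0,0,0]},{"hand":45,"delta_pos":[0,0,0],"rotation":[0,0,0]}])

```text
clock: 35.6
position: [0.4493, -0.1291, 0.201]
tool_rot: [-2.014, -2.41, -0.001]
wrist_force: [0.7, -0.1, -0.1]
finger_gap: 0.0425
finger_force: 0.0
```

Run:
```python
from h import *
b=manip.capture("top");a=cv2.imread("pics/top1.png")
h=cv2.cvtColor(b,cv2.COLOR_BGR2HSV);m=((h[...,0]>18)&(h[...,0]<35)&(h[...,1]>120)&(h[...,2]>60));m[:, :180]=0;m[:,300:]=0;m[:140]=0;m[240:]=0
c=np.argwhere(m).mean(0)[::-1];print(c)
print("gauge diff",np.abs(a[145:240,185:290].astype(int)-b[145:240,185:290]).mean())
if abs(c[1]-198.58)<.5: print(manip.finish_job())
```

```text
[234.56618611 198.57667104]
gauge diff 1.6952380952380952
the job is handed in; nothing more can be done
None
```

The job is handed in at about 36 s: the coarse and fine worms are seated in their nests, the medium worm is in the red tray, and the keeper is fully closed and released (I re-opened it once to confirm its 26 mm stroke).

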